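# Stand the little chalkboard up on its kickstand

### The arm

A 6-joint arm with a two-finger parallel gripper is mounted at the origin on the work surface. World frame = base frame: x ahead of the robot, y to its left, z up, the work surface at z = 0. Lengths are in m, angles in rad, forces in N, time in s.
With the tool pointing down it reaches from about 0.35 to 0.725 m from the base axis. Payload 4.3 kg.
Tool frame: the origin (TCP) lies at the very end of the fingers, on their centre line; the grasp point (between the pads) lies 19 mm behind it; z points along the fingers, x is the direction in which the jaws open and shut, and the axes are right-handed (so a half turn about z gives the same grasp; the last joint's range is limited). The gripper opens to 85 mm and grips with 20 to 120 N. Pads are 22 mm wide; open, the fingers measure 114 mm over their backs; the gripper's body (76 mm by 85 mm) begins 54 mm behind the grasp point. The pads swing forward as they close: fully open they stand 13 mm farther back than shut.
Start: joints at [-1.219, 0.377, 0.081, 1.274, 0, 1.46], TCP at [0.256, -0.515, 0.231] pointing down, gripper open.
Joint ranges: [-2.72, 2.72], [-0.84, 1.66], [-1.02, 1.22], [-1.77, 2.12], [-1.37, 1.28], [-3.14, 3.14]. Speed limits (rad/s): [2.57, 2.57, 3.14, 3.14, 3.14, 3.14].

### API

Orientations are given as a unit quaternion [x, y, z, w].
In Python, from rig import env, vision, spot_in, silhouettes gives the robot as it stands.
- The arm moves only by the tool play_rows, never from a script. Its arguments are lists of equal length, an entry for each row: "twist": the turn, a rotation vector about the tool's x, y, z in rad, a list of three; "xyz": the shift along the tool's x, y, z in mm, a list of three; "grip": the finger opening in mm, from 0 to 85.4. A call has 1 to 12 rows; each row is the pose to reach, as a shift and turn from the pose commanded when the call began, along the tool's axes at that moment; what a row does not reach only later rows make up. A row lasts 1/12 s, in which the tool goes at most 41.7 mm and 7.16 degrees, less where a joint would pass 70% of its speed; a pose out of reach is approached as far as the arm can. A call with a gripper value outside its range is refused whole. The fingers move at their own pace and stop on an object; the grip force is fixed at half the most. Time passes only in rows, so rows that repeat a pose let the fingers close. It gives the time, the measured TCP pose, the force and the opening at its end, in the units of the state.
- env.state(): the state, without advancing time (a new reading comes with each control period).
- vision.capture(name): name is "scene" or "top" or "wrist"; returns a dict with "image" (420x560x3 uint8, red, green, blue), "camera_matrix" (3x3 intrinsics, pixels), "camera_from_world" (4x4, takes a point from world to camera coordinates). Camera axes: x right, y up, looking along -z (the intrinsics and any distortion apply to the point x, -y, -z); pixel columns grow to the right and rows downward; lengths in m; the calibration is good to about 2 mm. A picture is of the moment at which its call begins. There is no depth.
- env.close_job(): hands the job in, once; it reports no verdict.
Trained networks look in the newest picture that a camera, given by its name, has taken for a name from the list of things; names that differ only in an ending like _2 or _b are one class to them, and where a whole thing is asked for, a point or a joint stands for the part that bears it (a point fixed in the world has none). Each returns a list of dicts, best first, with "conf" (0 to 1); they miss things now and then, are a little off and sometimes report something else, mostly with a low value. They report only what shows in the picture. A call takes as long as a camera call.
- spot_in(camera, name): "rect" ([left, top, right, bottom] in pixels, round what is visible of it).
- silhouettes(camera, name): "pixels" (420x560 bool, what is visible of it) and "rect" ([left, top, right, bottom] in pixels, round what is visible of it).
The state is a dict: "clock": time; "joint_positions": joint angles; "dq": joint speeds; "tau": joint torques, N m; "ee_pos": TCP position; "orientation": TCP orientation; "wrist_force": force on the tool from outside, world axes, zero at the start; "torque": the same for the moment, N m; "grip_width": finger opening in m.
Only numpy, scipy, OpenCV 4.12 (cv2) and the standard library are available. Lean on these libraries where they do the work, as an engineer would, in place of code of your own. Each camera call takes 0.05 s, during which the arm holds its last target. There are 200 camera calls.

### The job

Get the wood-framed chalkboard ready for the coffee corner: while it is still in its rack, swing its orange kickstand right out behind it, then lift the board out and stand it about in the middle of the round cork mat, so that it leans back on the kickstand by itself. Leave the white-framed picture where it is, in its own rack.

Things in the scene. Friction and masses are not known exactly. Their poses are not given: they have to be found in the camera images.
- chalkboard_center (a point): Centre of the loose wood-framed chalkboard, 0.25 kg: panel 170 mm wide (its y), 120 tall (its z, up), 12 thick (its x); dark face to +x, kickstand at the back, -x. Starts upright in a grey rack whose grooved end posts, 52 mm tall, hold its side edges: lift 50 mm straight up to clear. The top edge's middle is free to grip. Standing on its kickstand it leans 12 degrees back, top to -x.
- kickstand_rod (a point): Point to pinch on the chalkboard's orange kickstand: its free end is an upright round rod, 12 mm diameter; this point is on its centreline, 20 mm above the panel's top edge and 20 mm below the rod's top. The rod's lower end is the foot. A low web, up to 58 mm above the panel's bottom edge, joins the rod to the hinge.
- chalkboard_kickstand (a joint): Kickstand angle: 0 folded along the back (rod to the panel's +y), growing anticlockwise from above to the stop at 1.57, straight out behind (rod to -x). Axis parallel to the panel's z, 13 mm behind the panel's centre (x = -13, y = 0); the rod is 66 mm from it. Light friction (0.02 N m), stays where left. Starts 0 to 0.35 open.
- mat: Round cork mat, 250 mm across, 4 mm thick, fixed to the table; origin at the centre of its underside, on the table. Empty at the start.
- picture_center (a point): Centre of the other item, a white-framed picture of the same shape and size with a black kickstand whose rod also stands 40 mm above its top edge, upright in a second grey rack. To be left alone.

How it is judged:
On the way:
1. the chalkboard's kickstand is swung out past 1.25 rad (72 degrees) while the board is still in its rack (its centre not more than 30 mm from where it started) (value of joint chalkboard_kickstand above 1.25 rad and distance of chalkboard_center from where it was at the start of the episode below 0.03 m), for 0.2 s.
At the end, for the whole second after the job is handed in: The chalkboard stands released and at rest on the mat, kickstand out past 1.2 rad, panel leaning 7 to 18 degrees from vertical, its centre below 72 mm and within 45 mm of the mat's centre seen from above, its weight on the mat; the picture is within 30 mm of its start (value of joint chalkboard_kickstand above 1.2 rad and horizontal distance between chalkboard_center and mat below 0.045 m and height (world z) of chalkboard_center below 0.072 m and angle between chalkboard_center's own z axis and vertical between 0.12 and 0.31 rad and contact force between chalkboard and mat above 1 N and linear speed of chalkboard below 0.02 m/s and distance of picture_center from where it was at the start of the episode below 0.03 m); the robot touches nothing.
It fails at once if the picture moves more than 30 mm from its place (distance of picture_center from where it was at the start of the episode above 0.03 m).
It fails at once if the chalkboard falls over (tilts past 50 degrees) (angle between chalkboard_center's own z axis and vertical above 0.87 rad).
It also fails if it takes over 51 s, if anything falls off the work surface, if the arm or the gripper's body presses on something with over 40 N, if the wrist force passes 120 N, or if a joint passes its speed limit or range.

## Working session

There is one attempt and no reset: what is moved stays moved. The work goes in short steps, Python scripts to look and compute and a tool call to move; the robot and the scene stay as the last step left them, time stands still between calls to the robot, and variables do not carry over. Pictures are saved under pics/ and viewed, about 8 in all and at most 12, crops included, and the job is handed in when it is done.

Besides the shell and the picture viewer there is one more tool, called after "Request:" as a command line: name --argument value ..., lists and objects as JSON in quotes. play_rows: Moves the arm, as the interface text tells. Its arguments: {"type":"object","properties":{"twist":{"type":"array"},"xyz":{"type":"array"},"grip":{"type":"array"}},"required":["twist","xyz","grip"]}

```bash
mkdir -p pics; ls; cat > h.py <<'E'
import numpy as np, cv2
from rig import env, vision, spot_in, silhouettes
def cap(n, f=None):
    c=vision.capture(n)
    if f: cv2.imwrite('pics/'+f, c['image'][:,:,::-1])
    return c
def proj(c,P):
    P=np.atleast_2d(P).astype(float); T=c['camera_from_world']
    q=P@T[:3,:3].T+T[:3,3]; q=q*[1,-1,-1]
    p=q@np.array(c['camera_matrix']).T
    return p[:,:2]/p[:,2:]
def ray(c,uv,z):
    T=c['camera_from_world']; R=T[:3,:3]; o=-R.T@T[:3,3]
    d=np.linalg.inv(c['camera_matrix'])@[uv[0],uv[1],1]; d=R.T@(d*[1,-1,-1])
    return o+d*(z-o[2])/d[2]
E
python3 - <<'E'
from h import *
s=env.state(); print(s['clock'],s['ee_pos'],s['orientation'])
for n in ['scene','top']:
    c=cap(n,n+'0.png'); print(n, list(c), np.round(c['camera_matrix'],1).tolist(), np.round(c['camera_from_world'],3).tolist())
    for k in ['chalkboard_center','kickstand_rod','chalkboard_kickstand','mat','picture_center']:
        for f in (spot_in,silhouettes):
            print(k,[(np.round(d['rect'],0).tolist(),round(float(d['conf']),2)) for d in f(n,k)][:3])
E
```

```text
pics
0.0 [ 0.25599041 -0.51414287  0.23034554] [ 8.50171968e-01 -5.26504091e-01 -8.12511886e-04 -6.36944957e-04]
scene ['image', 'camera_matrix', 'camera_from_world'] [[501.9, 0.0, 284.1], [0.0, 501.9, 213.1], [0.0, 0.0, 1.0]] [[-0.814, 0.581, -0.014, 0.435], [-0.48, -0.657, 0.582, 0.213], [0.329, 0.48, 0.813, -1.49], [0.0, 0.0, 0.0, 1.0]]
chalkboard_center [([235.0, 192.0, 291.0, 256.0], 0.72)]
chalkboard_center [([236.0, 193.0, 291.0, 253.0], 0.9)]
kickstand_rod [([284.0, 217.0, 289.0, 246.0], 0.72), ([327.0, 258.0, 403.0, 325.0], 0.16)]
kickstand_rod [([284.0, 217.0, 287.0, 247.0], 0.6)]
chalkboard_kickstand [([327.0, 258.0, 403.0, 322.0], 0.55)]
chalkboard_kickstand []
mat [([180.0, 132.0, 266.0, 203.0], 0.69)]
mat [([181.0, 132.0, 264.0, 198.0], 0.75)]
picture_center [([328.0, 258.0, 402.0, 322.0], 0.83)]
picture_center [([332.0, 256.0, 404.0, 325.0], 0.6)]
top ['image', 'camera_matrix', 'camera_from_world'] [[407.0, 0.0, 280.8], [0.0, 407.0, 205.9], [0.0, 0.0, 1.0]] [[-0.036, -0.999, -0.001, 0.062], [0.978, -0.035, 0.207, -0.54], [-0.207, 0.007, 0.978, -0.794], [0.0, 0.0, 0.0, 1.0]]
chalkboard_center [([255.0, 162.0, 345.0, 197.0], 0.66)]
chalkboard_center [([256.0, 161.0, 343.0, 193.0], 0.84)]
kickstand_rod [([263.0, 171.0, 301.0, 196.0], 0.85)]
kickstand_rod [([266.0, 172.0, 301.0, 196.0], 0.83)]
chalkboard_kickstand [([265.0, 173.0, 297.0, 199.0], 0.55)]
chalkboard_kickstand [([264.0, 173.0, 300.0, 197.0], 0.53)]
mat [([375.0, 151.0, 486.0, 259.0], 0.69)]
mat [([376.0, 152.0, 485.0, 260.0], 0.88)]
picture_center [([113.0, 199.0, 209.0, 243.0], 0.75)]
picture_center [([113.0, 200.0, 211.0, 245.0], 0.63)]
```

```bash
python3 - <<'E'
import cv2,numpy as np
a=cv2.imread('pics/top0.png')[140:270,90:500]; b=cv2.imread('pics/scene0.png')[120:340,160:430]
a=cv2.resize(a,(800,254),interpolation=cv2.INTER_CUBIC); b=cv2.resize(b,(420,342),interpolation=cv2.INTER_CUBIC)
o=np.zeros((598,800,3),np.uint8); o[:254]=a; o[256:598,:420]=b; cv2.imwrite('pics/v1.png',o)
E
```

```text
(no output)
```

View pics/v1.png

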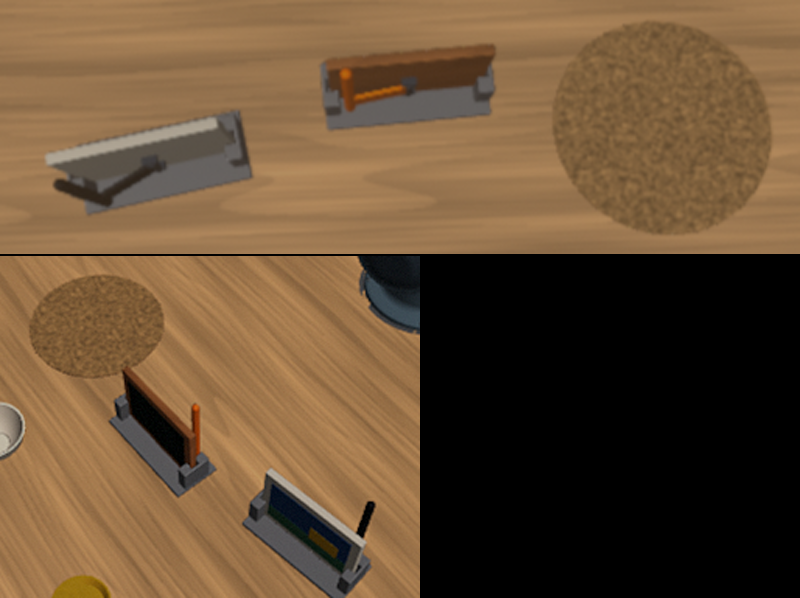

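The board is at about (258–343, 163–193) in the top image, with its back and kickstand towards the robot and the rod at about (268, 178) on its +y side. The picture is at (113–210, 200–245) and the mat is centred near (430, 206). I'll fit poses from both views.

```bash
cat >> h.py <<'E'
def hullmask(c,P):
    m=np.zeros((420,560),np.uint8)
    cv2.fillConvexPoly(m,cv2.convexHull(np.round(proj(c,P)*16).astype(np.int32)),1,shift=4); return m>0
def boardT(x,y,yaw,zb):
    T=np.eye(4); cs,s=np.cos(yaw),np.sin(yaw); T[:2,:2]=[[cs,-s],[s,cs]]; T[:3,3]=[x,y,zb+.06]; return T
BOX=np.array([[a,b,c] for a in(-.006,.006) for b in(-.085,.085) for c in(-.06,.06)])
def tf(T,P): return np.atleast_2d(P)@T[:3,:3].T+T[:3,3]
def rodpts(a): # centreline bottom..top in board frame
    p=[-.013-.066*np.sin(a), .066*np.cos(a)]
    return np.array([[*p,.10],[*p,.06],[*p,.08]])
E
python3 - <<'E'
from h import *
from scipy.optimize import minimize
C={n:cap(n) for n in('scene','top')}
def fit(name,x0):
    M={n:silhouettes(n,name)[0]['pixels'] for n in C}
    def f(p):
        T=boardT(*p); r=0
        for n in C:
            h=hullmask(C[n],tf(T,BOX)); r+=1-(h&M[n]).sum()/(h|M[n]).sum()
        return r
    best=min((minimize(f,[x0[0],x0[1],y0,.006],method='Nelder-Mead',options=dict(initial_simplex=np.array([[x0[0],x0[1],y0,.006]]+[[x0[0]+a,x0[1]+b,y0+d,.006+e] for a,b,d,e in((.02,0,0,0),(0,.02,0,0),(0,0,.15,0),(0,0,0,.006))]),maxiter=400)) for y0 in(-.2,0,.2)),key=lambda r:r.fun)
    return best
g=ray(C['top'],[300,172],.1)
b=fit('chalkboard_center',g); print('board',np.round(b.x,4),b.fun)
q=fit('picture_center',ray(C['top'],[160,212],.1)); print('pic',np.round(q.x,4),q.fun)
for n in C:
    m=silhouettes(n,'mat')[0]['pixels'].astype(np.uint8)
    k=cv2.findContours(m,0,1)[0]; k=max(k,key=len)
    P=np.array([ray(C[n],u[0],.004)[:2] for u in k]); print('mat',n,cv2.minEnclosingCircle(P.astype(np.float32)))
img={n:C[n]['image'].astype(int) for n in C}
for n in C: 
    h=cv2.cvtColor(C[n]['image'],cv2.COLOR_RGB2HSV); o=(h[...,1]>200)&(h[...,0]<16)&(h[...,2]>130)
    o[:150]=0;o[265:]=0; o[:,:225]=0;o[:,350:]=0; ys,xs=np.nonzero(o); i=ys.argsort()
    print(n,len(ys),'top rows',[(xs[j],ys[j]) for j in i[:6]])
T=boardT(*b.x)
for a in(0,.1,.2,.3,.4):
    P=tf(T,rodpts(a)); print(a,np.round(P[2],3),*[np.round(proj(C[n],P[:2])).tolist() for n in C])
E
```

```text
board [0.5992 0.0046 0.0622 0.0091] 0.2697581098555124Traceback (most recent call last):
  File "<stdin>", line 15, in <module>
  File "<stdin>", line 5, in fit
IndexError: list index out of range
```

```bash
python3 - <<'E'
from h import *
C={n:cap(n) for n in('scene','top')}
for uv in([113,218],[205,200],[125,228]): print('pic',np.round(ray(C['top'],uv,.12),3))
for n in C:
    m=silhouettes(n,'mat')
    if not m: continue
    k=max(cv2.findContours(m[0]['pixels'].astype(np.uint8),0,1)[0],key=len)
    P=np.array([ray(C[n],u[0],.004)[:2] for u in k]); print('mat',n,cv2.minEnclosingCircle(P.astype(np.float32)))
for n in C: 
    h=cv2.cvtColor(C[n]['image'],cv2.COLOR_RGB2HSV); o=(h[...,1]>200)&(h[...,0]<16)&(h[...,2]>130)
    o[:150]=0;o[265:]=0; o[:,:225]=0;o[:,350:]=0; ys,xs=np.nonzero(o); i=ys.argsort()
    print(n,len(ys),'top rows',[(int(xs[j]),int(ys[j])) for j in i[:6]])
T=boardT(.5992,.0046,.0622,.0091)
for a in(0,.1,.2,.3,.4):
    P=tf(T,rodpts(a)); print(a,np.round(P[2],3),*[np.round(proj(C[n],P[:2])).tolist() for n in C])
P=tf(T,BOX[[1,3,5,7]]); print([np.round(proj(C[n],P)).tolist() for n in C])
E
```

```text
pic [0.517 0.366 0.12 ]
pic [0.546 0.19  0.12 ]
pic [0.496 0.342 0.12 ]
mat scene ((0.5472556352615356, -0.289068341255188), 0.12659159302711487)
mat top ((0.5475963950157166, -0.2864508330821991), 0.12451614439487457)
scene 58 top rows [(285, 215), (284, 216), (285, 216), (286, 216), (284, 217), (285, 217)]
top 87 top rows [(265, 175), (266, 175), (267, 175), (268, 175), (265, 176), (266, 176)]
0 [0.582 0.07  0.149] [[284.0, 219.0], [284.0, 229.0]] [[266.0, 173.0], [266.0, 178.0]]
0.1 [0.576 0.069 0.149] [[286.0, 217.0], [286.0, 227.0]] [[266.0, 176.0], [267.0, 182.0]]
0.2 [0.569 0.068 0.149] [[288.0, 216.0], [288.0, 226.0]] [[267.0, 179.0], [268.0, 185.0]]
0.3 [0.563 0.066 0.149] [[290.0, 214.0], [290.0, 224.0]] [[268.0, 183.0], [269.0, 188.0]]
0.4 [0.557 0.063 0.149] [[291.0, 212.0], [291.0, 222.0]] [[270.0, 186.0], [270.0, 191.0]]
[[[243.0, 191.0], [287.0, 236.0], [239.0, 193.0], [283.0, 239.0]], [[343.0, 168.0], [256.0, 176.0], [342.0, 162.0], [256.0, 170.0]]]
```

```bash
cat >> h.py <<'E'
from scipy.spatial.transform import Rotation as Ro
def goal(pos,th,tilt=0,yaw=None,s=None):
    """tool down with tool-x at world angle th; tilt = rotation about board y (yaw) applied afterwards"""
    s=s or env.state(); R0=Ro.from_quat(s['orientation'])
    R=Ro.from_matrix(np.array([[np.cos(th),np.sin(th),0],[np.sin(th),-np.cos(th),0],[0,0,-1]]))
    if tilt: R=Ro.from_rotvec(tilt*np.array([-np.sin(yaw),np.cos(yaw),0]))*R
    print('twist',np.round((R0.inv()*R).as_rotvec(),4).tolist(),'xyz',np.round(R0.inv().apply(np.array(pos)-s['ee_pos'])*1000,1).tolist())
E
python3 - <<'E'
from h import *
goal([.56,.04,.26],.16)
E
```

```text
twist [0.0001, -0.0001, -1.269] xyz [-361.4, -519.2, -28.7]
```

Request:
play_rows --twist '[[0,0,-1.27],[0,0,-1.27],[0,0,-1.27],[0,0,-1.27],[0,0,-1.27],[0,0,-1.27],[0,0,-1.27],[0,0,-1.27],[0,0,-1.27],[0,0,-1.27],[0,0,-1.27],[0,0,-1.27]]' --xyz '[[-361,-519,-29],[-361,-519,-29],[-361,-519,-29],[-361,-519,-29],[-361,-519,-29],[-361,-519,-29],[-361,-519,-29],[-361,-519,-29],[-361,-519,-29],[-361,-519,-29],[-361,-519,-29],[-361,-519,-29]]' --grip '[60,60,60,60,60,60,60,60,60,60,60,60]'

```text
clock: 2.6
ee_pos: [0.4969, -0.0748, 0.2546]
orientation: [0.997, 0.081, 0.0, 0.0]
wrist_force: [0.9, -0.4, 0.4]
grip_width: 0.0604
```

```bash
python3 - <<'E'
from h import *
goal([.56,.04,.26],.16)
E
```

```text
twist [0.0005, -0.0007, 0.002] xyz [80.8, -103.1, -5.4]
```

Request:
play_rows --twist '[[0,0,0],[0,0,0],[0,0,0],[0,0,0],[0,0,0]]' --xyz '[[80,-103,-5],[80,-103,-5],[80,-103,-5],[80,-103,-5],[80,-103,-5]]' --grip '[60,60,60,60,60]'

```text
clock: 3.02
ee_pos: [0.5595, 0.04, 0.2589]
orientation: [0.997, 0.083, 0.0, -0.0]
wrist_force: [-0.3, -0.3, -0.6]
grip_width: 0.0603
```

```bash
python3 - <<'E'
from h import *
c=cap('wrist','w1.png'); T=c['camera_from_world']; print('cam',-T[:3,:3].T@T[:3,3], np.round(T[:3,:3],2).tolist(), c['camera_matrix'][0])
B=boardT(.5992,.0046,.0622,.0091)
im=c['image'][:,:,::-1].copy()
P=proj(c,tf(B,BOX[[1,3,7,5]])); print(P.round())
cv2.polylines(im,[P.round().astype(np.int32)],True,(0,255,0),1)
for a in(0,.1,.2):
    q=proj(c,tf(B,rodpts(a))); print(a,q.round()); cv2.circle(im,q[0].astype(int).tolist(),3,(255,0,0),1)
cv2.imwrite('pics/w1o.png',im)
E
```

```text
cam [0.54746348 0.11537164 0.40181842] [[0.99, 0.16, -0.0], [-0.16, 0.94, -0.3], [-0.05, 0.3, 0.95]] [365.77216754   0.         282.15118769]
[[303. 340.]
 [330. 145.]
 [346. 147.]
 [316. 341.]]
0 [[323. 181.]
 [318. 169.]
 [320. 175.]]
0.1 [[313. 180.]
 [309. 169.]
 [311. 174.]]
0.2 [[303. 181.]
 [300. 169.]
 [301. 175.]]
```

View pics/w1o.png

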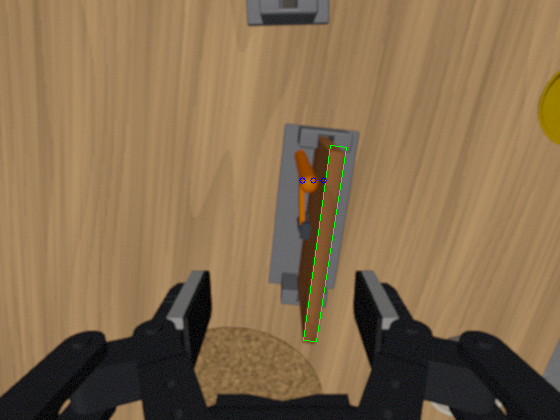

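The outline fits the top edge well (ends near rows 147 and 340). The rod top shows at about (310, 187), slightly below the predicted (313, 180). I'll measure this on an enlarged crop.

```bash
python3 - <<'E'
from h import *
im=cv2.imread('pics/w1.png'); cr=im[120:360,260:370]; cv2.imwrite('pics/w1z.png',cv2.resize(cr,None,fx=2.5*1,fy=2.5,interpolation=cv2.INTER_CUBIC))
h=cv2.cvtColor(im,cv2.COLOR_BGR2HSV); o=((h[...,1]>225)&(h[...,0]<16)&(h[...,2]>120)); o[:140]=0;o[240:]=0;o[:,:280]=0;o[:,330:]=0
for r in range(148,226,4):
    x=np.nonzero(o[r])[0]; print(r,(x.min(),x.max()) if len(x) else '',end=' ')
E
```

```text
148  152 (np.int64(297), np.int64(302)) 156 (np.int64(296), np.int64(304)) 160 (np.int64(297), np.int64(306)) 164 (np.int64(298), np.int64(308)) 168 (np.int64(299), np.int64(310)) 172 (np.int64(299), np.int64(312)) 176 (np.int64(300), np.int64(314)) 180 (np.int64(301), np.int64(316)) 184 (np.int64(300), np.int64(317)) 188 (np.int64(301), np.int64(315)) 192 (np.int64(310), np.int64(310)) 196  200  204 (np.int64(303), np.int64(303)) 208  212  216  220 (np.int64(299), np.int64(299)) 224
```

View pics/w1z.png

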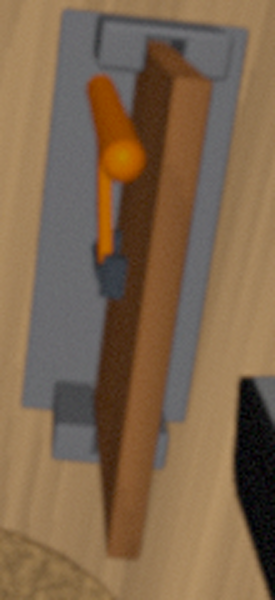

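```bash
python3 - <<'E'
from h import *
from scipy.optimize import least_squares
c=cap('wrist')
uv=np.array([[303,342.2],[328,150.5],[345,151.5],[316,342.4]])
f=lambda p:np.r_[(proj(c,tf(boardT(*p[:4]),BOX[[1,3,7,5]]))-uv).ravel(), (proj(c,tf(boardT(*p[:4]),rodpts(p[4])[0]))-[309.6,183.2]).ravel()]
r=least_squares(f,[.599,.0046,.062,.009,.1]); print(r.x.round(4),r.fun.round(1))
T=boardT(*r.x[:4]); P=tf(T,rodpts(r.x[4])); print('rod',P[2].round(4),'top z',r.x[3]+.12)
goal([P[2][0],P[2][1],.23],r.x[2]+r.x[4])
E
```

```text
[ 0.5985 -0.0008  0.0659  0.0066  0.1183] [-0.3 -0.7  0.6 -1.1 -0.5 -0.5  0.1  0.3  0.   1.7]
rod [0.5734 0.0632 0.1466] top z 0.12659762144571488
twist [0.0006, 0.0008, -0.0229] xyz [19.1, -23.1, 29.0]
```

Request:
play_rows --twist '[[0,0,-0.02],[0,0,-0.02],[0,0,-0.02],[0,0,-0.02],[0,0,-0.02],[0,0,-0.02],[0,0,-0.02],[0,0,-0.02],[0,0,-0.02],[0,0,-0.02]]' --xyz '[[19,-23,29],[19,-23,60],[19,-23,95],[19,-23,115],[19,-23,127],[19,-23,127],[19,-23,127],[19,-23,127],[19,-23,127],[19,-23,127]]' --grip '[50,50,50,50,50,50,25,0,0,0]'

```text
clock: 3.95
ee_pos: [0.5749, 0.0629, 0.134]
orientation: [0.996, 0.09, 0.002, 0.0]
wrist_force: [-0.7, -0.9, 2.9]
grip_width: 0.0099
```

```bash
python3 - <<'E'
from h import *
s=env.state(); print(s['clock'],s['ee_pos'],s['grip_width'],s['wrist_force'],s['torque'])
c=cap('wrist','w2.png'); cap('scene','s2.png')
s=np.array(s['ee_pos'])
# swing arc about hinge axis
T=boardT(.5985,-.0008,.0659,.0066); ax=tf(T,[-.013,0,0])[0]
v=s[:2]-ax[:2]; print('r',np.hypot(*v),'a',np.arctan2(v[1],v[0])-np.pi/2-.0659)
a=cv2.resize(cv2.imread('pics/w2.png'),(400,300)); b=cv2.resize(cv2.imread('pics/s2.png')[150:300,200:350],(300,300),interpolation=cv2.INTER_CUBIC)
cv2.imwrite('pics/v2.png',np.hstack([a,b]))
E
```

```text
3.95 [0.57490106 0.06294936 0.13400037] 0.009872049521454306 [-0.69130687 -0.93940156  2.88495421] [-0.10239799  0.14313774 -0.05160047]
r 0.06547365891602809 a 0.09713330422100237
```

View pics/v2.png

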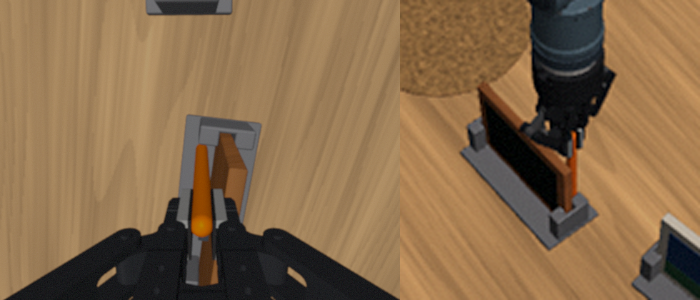

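```bash
python3 - <<'E'
from h import *
s=env.state(); print(s['grip_width'])
R0=Ro.from_quat(s['orientation']); a0=.11
r=lambda a:.066*np.array([-np.sin(a+.0659),np.cos(a+.0659),0])
for d in np.arange(.12,1.45,.12): print(round(d,2),np.round(R0.inv().apply(r(a0+d)-r(a0))*1000,1)[:2].tolist())
E
```

```text
0.009890618258994595
0.12 [-7.9, 0.4]
0.24 [-15.7, 1.8]
0.36 [-23.3, 4.1]
0.48 [-30.5, 7.3]
0.6 [-37.3, 11.4]
0.72 [-43.6, 16.2]
0.84 [-49.2, 21.7]
0.96 [-54.2, 27.9]
1.08 [-58.4, 34.6]
1.2 [-61.7, 41.8]
1.32 [-64.2, 49.3]
1.44 [-65.7, 57.1]
```

Request:
play_rows --twist '[[0,0,-0.12],[0,0,-0.24],[0,0,-0.36],[0,0,-0.48],[0,0,-0.6],[0,0,-0.72],[0,0,-0.72]]' --xyz '[[-7.9,0.4,0],[-15.7,1.8,0],[-23.3,4.1,0],[-30.5,7.3,0],[-37.3,11.4,0],[-43.6,16.2,0],[-43.6,16.2,0]]' --grip '[0,0,0,0,0,0,0]'

```text
clock: 4.63
ee_pos: [0.5344, 0.0394, 0.1333]
orientation: [0.9, 0.436, 0.001, 0.0]
wrist_force: [1.0, 0.7, 3.0]
grip_width: 0.0099
```

```bash
python3 - <<'E'
from h import *
s=env.state(); print(s['grip_width'],s['wrist_force'],s['torque'],s['ee_pos'])
cap('wrist','w3.png'); cap('scene','s3.png')
a=cv2.resize(cv2.imread('pics/w3.png'),(400,300)); b=cv2.resize(cv2.imread('pics/s3.png')[150:300,200:350],(300,300),interpolation=cv2.INTER_CUBIC)
cv2.imwrite('pics/v3.png',np.hstack([a,b]))
E
```

```text
0.009901244265406567 [0.95495448 0.67558248 2.95852692] [ 0.19466201 -0.28985016  0.04682059] [0.53436216 0.03940891 0.13328288]
```

View pics/v3.png

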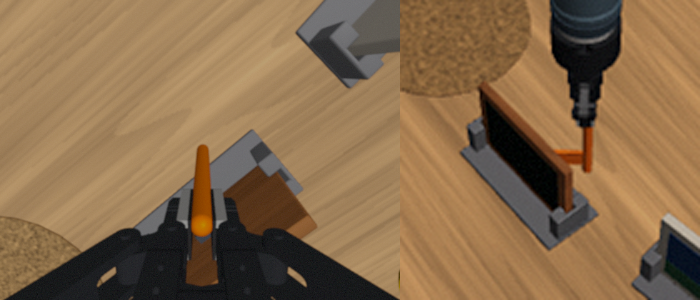

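Request:
play_rows --twist '[[0,0,-0.12],[0,0,-0.24],[0,0,-0.36],[0,0,-0.48],[0,0,-0.6],[0,0,-0.72],[0,0,-0.72],[0,0,-0.72]]' --xyz '[[-7.9,0.4,0],[-15.7,1.8,0],[-23.3,4.1,0],[-30.5,7.3,0],[-37.3,11.4,0],[-43.6,16.2,0],[-43.6,16.2,0],[-43.6,16.2,0]]' --grip '[0,0,0,0,0,0,0,0]'

```text
clock: 5.4
ee_pos: [0.5205, -0.0041, 0.1326]
orientation: [0.691, 0.723, 0.001, 0.0]
wrist_force: [1.3, 1.5, 2.5]
grip_width: 0.0101
```

```bash
python3 - <<'E'
from h import *
s=env.state(); print(s['grip_width'],s['wrist_force'],s['torque'],s['ee_pos'])
T=boardT(.5985,-.0008,.0659,.0066); ax=tf(T,[-.013,0,0])[0]
v=s['ee_pos'][:2]-ax[:2]; print('r',np.hypot(*v),'a',np.arctan2(v[1],v[0])-np.pi/2-.0659)
goal([*s['ee_pos'][:2],.25],.0659)
E
```

```text
0.010138328451009026 [1.31756846 1.49408974 2.47381041] [ 0.34854641 -0.65728655  0.07842486] [ 0.52046152 -0.00406479  0.13258426]
r 0.06511126730414782 a -4.741286780532567
twist [0.0009, -0.0019, 1.5507] xyz [0.1, 0.2, -117.4]
```

Request:
play_rows --twist '[[0,0,0],[0,0,0],[0,0,0],[0,0,0],[0,0,0.1],[0,0,0.7],[0,0,1.55],[0,0,1.55],[0,0,1.55],[0,0,1.55],[0,0,1.55],[0,0,1.55]]' --xyz '[[0,0,0],[0,0,0],[0,0,0],[0,0,-30],[0,0,-70],[0,0,-110],[0,40,-127],[0,40,-127],[0,40,-127],[0,40,-127],[0,40,-127],[0,40,-127]]' --grip '[40,40,40,40,40,40,40,40,40,40,40,40]'

```text
clock: 6.4
ee_pos: [0.5589, -0.0025, 0.2585]
orientation: [0.949, 0.314, -0.001, -0.0]
wrist_force: [-0.3, 0.5, 0.6]
grip_width: 0.0402
```

```bash
python3 - <<'E'
from h import *
s=env.state(); print(s['ee_pos'],Ro.from_quat(s['orientation']).as_matrix()[:,0].round(3))
c=cap('wrist','w4.png'); im=cv2.imread('pics/w4.png')
B=boardT(.5985,-.0008,.0659,.0066)
P=proj(c,tf(B,BOX[[1,3,7,5]])); cv2.polylines(im,[P.round().astype(np.int32)],True,(0,255,0),1); print(P.round(1).tolist())
for a in(1.3,1.57): cv2.circle(im,proj(c,tf(B,rodpts(a)))[0].round().astype(int).tolist(),3,(255,0,0),1)
cv2.imwrite('pics/w4o.png',im)
E
```

```text
[ 0.55885549 -0.00248611  0.25853966] [ 0.803  0.596 -0.002]
[[260.8, 303.4], [382.5, 132.6], [395.4, 141.6], [272.6, 310.1]]
```

View pics/w4o.png

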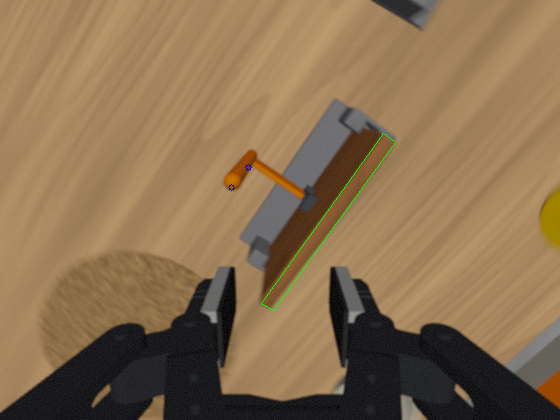

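```bash
python3 - <<'E'
from h import *
goal([.5985,-.0008,.098],.066)
E
```

```text
twist [-0.0002, 0.0019, 0.5689] xyz [33.3, 22.3, 160.5]
```

Request:
play_rows --twist '[[0,0,0.12],[0,0,0.24],[0,0,0.36],[0,0,0.48],[0,0,0.57],[0,0,0.57],[0,0,0.57],[0,0,0.57],[0,0,0.57],[0,0,0.57],[0,0,0.57],[0,0,0.57]]' --xyz '[[33,22,20],[33,22,40],[33,22,60],[33,22,80],[33,22,100],[33,22,125],[33,22,145],[33,22,160],[33,22,160],[33,22,160],[33,22,160],[33,22,160]]' --grip '[40,40,40,40,40,40,40,40,40,0,0,0]'

```text
clock: 7.45
ee_pos: [0.5996, -0.0004, 0.1005]
orientation: [0.999, 0.038, 0.001, 0.0]
wrist_force: [-1.4, -0.4, -1.7]
grip_width: 0.011
```

```bash
python3 - <<'E'
from h import *
s=env.state(); print(s['ee_pos'],s['grip_width'],s['wrist_force'],Ro.from_quat(s['orientation']).as_matrix()[:,0].round(3))
E
```

```text
[ 5.99559082e-01 -3.95928730e-04  1.00510811e-01] 0.01098635817334256 [-1.3844238  -0.35359382 -1.68167087] [0.997 0.076 0.001]
```

Request:
play_rows --twist '[[0,0,0],[0,0,0],[0,0,0],[0,0,0],[0,0,0],[0,0,0],[0,0,0],[0,0,0]]' --xyz '[[0,0,0],[0,0,-10],[0,0,-25],[0,0,-40],[0,0,-55],[0,0,-70],[0,0,-85],[0,0,-85]]' --grip '[0,0,0,0,0,0,0,0]'

```text
clock: 8.12
ee_pos: [0.6012, -0.0005, 0.1885]
orientation: [0.999, 0.038, 0.003, 0.001]
wrist_force: [0.2, 0.1, -2.7]
grip_width: 0.0108
```

```bash
python3 - <<'E'
from h import *
s=env.state(); print(s['ee_pos'],s['grip_width'],s['wrist_force'],Ro.from_quat(s['orientation']).as_matrix()[:,0].round(3))
cap('scene','s5.png');cap('wrist','w5.png')
a=cv2.resize(cv2.imread('pics/w5.png'),(400,300)); b=cv2.resize(cv2.imread('pics/s5.png')[130:300,180:350],(300,300),interpolation=cv2.INTER_CUBIC)
cv2.imwrite('pics/v5.png',np.hstack([a,b]))
E
```

```text
[ 6.01155199e-01 -4.70513698e-04  1.88535354e-01] 0.010845390522819525 [ 0.23233179  0.05269437 -2.65055263] [0.997 0.076 0.007]
```

View pics/v5.png

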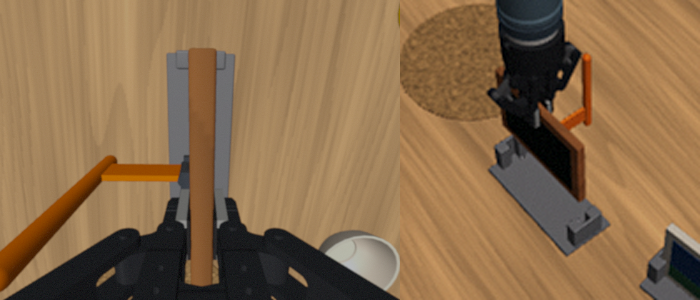

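The board is held at its top middle with the kickstand straight out, and it is clear of the rack. Next is the carry to above the mat, tilted 12° back.

```bash
python3 - <<'E'
from h import *
yw=-.48
for z in(.124,.064):
    off=Ro.from_rotvec(-.209*np.array([-np.sin(yw),np.cos(yw),0])).apply([0,0,.034])
    p=np.array([.547,-.288,z])+off; print(p); goal(p,yw+.01,-.209,yw)
E
```

```text
[ 0.5407428  -0.28474243  0.15726012]
twist [-0.0592, 0.2009, 0.5442] xyz [-80.5, 279.1, 27.8]
[ 0.5407428  -0.28474243  0.09726012]
twist [-0.0592, 0.2009, 0.5442] xyz [-80.6, 279.1, 87.8]
```

Request:
play_rows --twist '[[0,0,0],[0,0,0.05],[-0.006,0.02,0.1],[-0.012,0.04,0.15],[-0.018,0.06,0.2],[-0.024,0.08,0.26],[-0.03,0.1,0.32],[-0.036,0.12,0.38],[-0.044,0.15,0.44],[-0.052,0.18,0.5],[-0.059,0.201,0.544],[-0.059,0.201,0.544]]' --xyz '[[-4,12,0],[-10,36,0],[-18,64,0],[-27,92,0],[-35,120,0],[-43,148,0],[-51,176,0],[-59,204,0],[-67,232,0],[-74,256,0],[-79,274,10],[-80,279,20]]' --grip '[0,0,0,0,0,0,0,0,0,0,0,0]'

```text
clock: 9.22
ee_pos: [0.538, -0.2875, 0.1632]
orientation: [0.967, -0.234, 0.1, 0.026]
wrist_force: [-0.9, 0.8, -2.1]
grip_width: 0.0109
```

```bash
cat > chk.py <<'E'
from h import *
import sys
yw=-.48
s=env.state(); R=Ro.from_quat(s['orientation']).as_matrix(); print(s['ee_pos'],s['grip_width'],s['wrist_force'],'tilt',np.degrees(np.arccos(-R[2,2])),'implied centre',s['ee_pos']+R[:,2]*.034)
off=Ro.from_rotvec(-.209*np.array([-np.sin(yw),np.cos(yw),0])).apply([0,0,.034])
goal(np.array([.547,-.288,.064])+off,yw+.01,-.209,yw)
f=sys.argv[1]
c=cap('scene',f+'s.png');t=cap('top',f+'t.png')
a=cv2.resize(cv2.imread('pics/'+f+'s.png')[90:240,150:300],(390,390),interpolation=cv2.INTER_CUBIC); b=cv2.resize(cv2.imread('pics/'+f+'t.png')[130:280,360:510],(390,390),interpolation=cv2.INTER_CUBIC)
cv2.imwrite('pics/'+f+'v.png',np.hstack([a,b]))
E
python3 chk.py p1
```

```text
[ 0.53800049 -0.28750738  0.163205  ] 0.010884133465415368 [-0.85168915  0.80110924 -2.09360178] tilt 11.863631926618355 implied centre [ 0.54414671 -0.2908363   0.12993125]
twist [0.0034, 0.002, -0.0045] xyz [-12.4, -4.0, 64.8]
```

View pics/p1v.png

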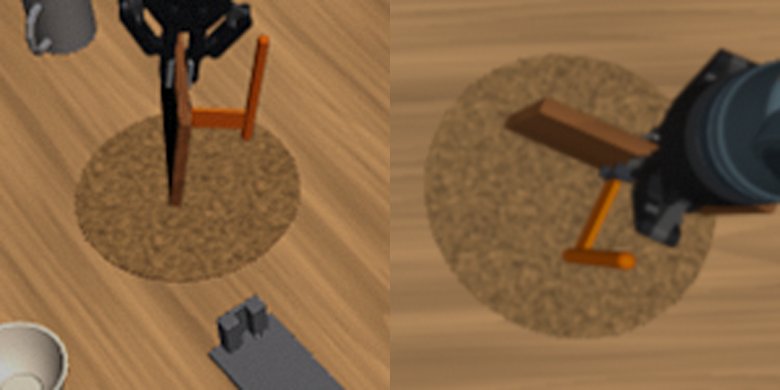

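Request:
play_rows --twist '[[0,0,0],[0,0,0],[0,0,0],[0,0,0],[0,0,0],[0,0,0],[0,0,0]]' --xyz '[[-2,-1,10],[-4.5,-1.5,24],[-7,-2.5,38],[-9.5,-3,50],[-11,-3.5,57],[-11.5,-4,60],[-11.5,-4,60]]' --grip '[0,0,0,0,0,0,0]'

```text
clock: 9.9
ee_pos: [0.5428, -0.2803, 0.102]
orientation: [0.968, -0.231, 0.099, 0.025]
wrist_force: [-0.7, 0.7, -2.5]
grip_width: 0.0112
```

```bash
python3 chk.py p2
```

```text
[ 0.54283618 -0.28032718  0.10203896] 0.011218546854931725 [-0.71627723  0.72940258 -2.51549048] tilt 11.737644047102437 implied centre [ 0.548973   -0.2835177   0.06874992]
twist [-0.0002, 0.0041, 0.0015] xyz [-0.9, 4.9, 4.7]
```

Request:
play_rows --twist '[[0,0,0],[0,0,0],[0,0,0],[0,0,0]]' --xyz '[[-0.3,0,1.5],[-0.6,0,3],[-0.8,0,4],[-0.8,0,4]]' --grip '[0,0,0,0]'

```text
clock: 10.33
ee_pos: [0.5431, -0.2817, 0.0991]
orientation: [0.967, -0.232, 0.1, 0.025]
wrist_force: [0.5, -0.2, -2.5]
grip_width: 0.0111
```

Request:
play_rows --twist '[[0,0,0],[0,0,0],[0,0,0]]' --xyz '[[-0.2,0,1],[-0.3,0,1.5],[-0.3,0,1.5]]' --grip '[0,0,0]'

```text
clock: 10.58
ee_pos: [0.543, -0.2816, 0.0974]
orientation: [0.967, -0.232, 0.1, 0.025]
wrist_force: [0.4, -0.0, -3.0]
grip_width: 0.011
```

Request:
play_rows --twist '[[0,0,0],[0,0,0],[0,0,0]]' --xyz '[[-0.2,0,1],[-0.2,0,1],[-0.2,0,1]]' --grip '[0,0,0]'

```text
clock: 10.83
ee_pos: [0.543, -0.2816, 0.0964]
orientation: [0.967, -0.232, 0.1, 0.025]
wrist_force: [-0.7, -0.4, -2.5]
grip_width: 0.0111
```

Request:
play_rows --twist '[[0,0,0],[0,0,0],[0,0,0]]' --xyz '[[-0.2,0,1],[-0.2,0,1],[-0.2,0,1]]' --grip '[0,0,0]'

```text
clock: 11.08
ee_pos: [0.5433, -0.2818, 0.0958]
orientation: [0.967, -0.232, 0.1, 0.025]
wrist_force: [-0.4, 0.1, -0.7]
grip_width: 0.0111
```

Request:
play_rows --twist '[[0,0,0],[0,0,0],[0,0,0]]' --xyz '[[-0.2,0,1],[-0.2,0,1],[-0.2,0,1]]' --grip '[0,0,0]'

```text
clock: 11.33
ee_pos: [0.5435, -0.282, 0.0957]
orientation: [0.967, -0.232, 0.101, 0.026]
wrist_force: [-3.2, 1.5, 5.9]
grip_width: 0.0109
```

Request:
play_rows --twist '[[0,0,0],[0,0,0],[0,0,0],[0,0,0],[0,0,0],[0,0,0],[0,0,0]]' --xyz '[[0.1,0,-0.7],[0.1,0,-0.7],[0.1,0,-0.7],[0.1,0,-0.7],[0.1,0,-0.7],[0.1,0,-0.7],[0.1,0,-0.7]]' --grip '[0,14,18,22,26,30,30]'

```text
clock: 11.92
ee_pos: [0.5432, -0.2816, 0.0952]
orientation: [0.967, -0.232, 0.1, 0.025]
wrist_force: [-0.2, 0.6, 0.1]
grip_width: 0.0298
```

```bash
python3 chk.py p3; python3 -c "
from h import *
cap('wrist','p3w.png')"
```

```text
[ 0.54315264 -0.2816498   0.09515521] 0.029756808101653664 [-0.20079923  0.6171716   0.07003574] tilt 11.862532459695098 implied centre [ 0.54934331 -0.28489393  0.06188132]
twist [0.0005, 0.002, 0.0001] xyz [-0.3, 3.9, -2.2]
```

View pics/p3v.png

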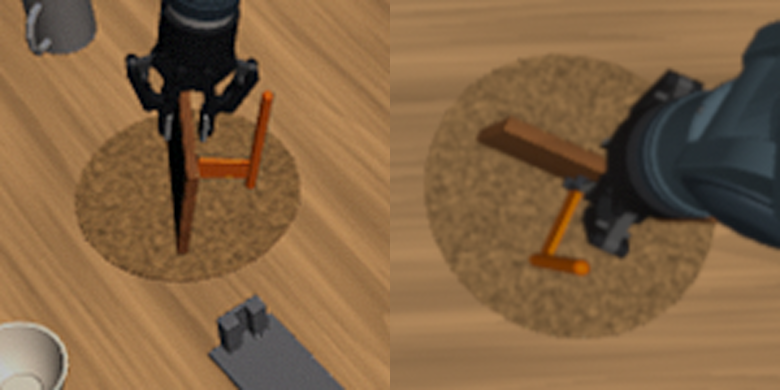

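The board stands released and leaning on its foot, with wrist force near zero. I'll retreat along the tool axis.

Request:
play_rows --twist '[[0,0,0],[0,0,0],[0,0,0],[0,0,0],[0,0,0],[0,0,0],[0,0,0],[0,0,0]]' --xyz '[[0,0,-5],[0,0,-15],[0,0,-30],[0,0,-50],[0,0,-75],[0,0,-110],[0,0,-140],[0,0,-140]]' --grip '[30,30,30,30,30,30,30,30]'

```text
clock: 12.73
ee_pos: [0.5202, -0.27, 0.2409]
orientation: [0.967, -0.231, 0.106, 0.027]
wrist_force: [0.4, -2.1, 0.3]
grip_width: 0.0297
```

```bash
python3 chk.py p4; python3 - <<'E'
from h import *
from scipy.optimize import minimize
C={n:cap(n) for n in('scene','top','wrist')}
M={}
for n in C:
    d=silhouettes(n,'chalkboard_center'); print(n,[(np.round(x['rect']).tolist(),round(x['conf'],2)) for x in d][:2])
    if d: M[n]=d[0]['pixels']
def pose(p):
    T=np.eye(4); T[:3,:3]=(Ro.from_euler('z',p[2])*Ro.from_euler('y',-p[3])).as_matrix(); T[:3,3]=[p[0],p[1],.064]; return T
def f(p):
    return sum(1-((h:=hullmask(C[n],tf(pose(p),BOX)))&M[n]).sum()/(h|M[n]).sum() for n in M)
x0=np.array([.547,-.288,-.48,.2]); r=minimize(f,x0,method='Nelder-Mead',options=dict(initial_simplex=np.vstack([x0,x0+np.diag([.01,.01,.1,.1])]))); print(r.x.round(3),r.fun)
print([(x['rect'],x['conf']) for x in silhouettes('top','picture_center')][:1])
E
```

```text
[ 0.52015487 -0.26998103  0.24085901] 0.029708013676445346 [ 0.4152291  -2.11380071  0.28784378] tilt 12.561601963697262 implied centre [ 0.52668319 -0.27345402  0.20767287]
twist [0.002, -0.0102, 0.0004] xyz [-6.8, 3.2, 145.6]
scene [([213.0, 117.0, 254.0, 187.0], 0.67), ([227.0, 128.0, 255.0, 167.0], 0.17)]
top [([391.0, 172.0, 461.0, 234.0], 0.88)]
wrist [([151.0, 85.0, 295.0, 310.0], 0.61)]
[ 0.55  -0.283 -0.476  0.201] 1.212616197052935
[([113.5, 196.6, 210.9, 241.7], 0.77)]
```

View pics/p4v.png

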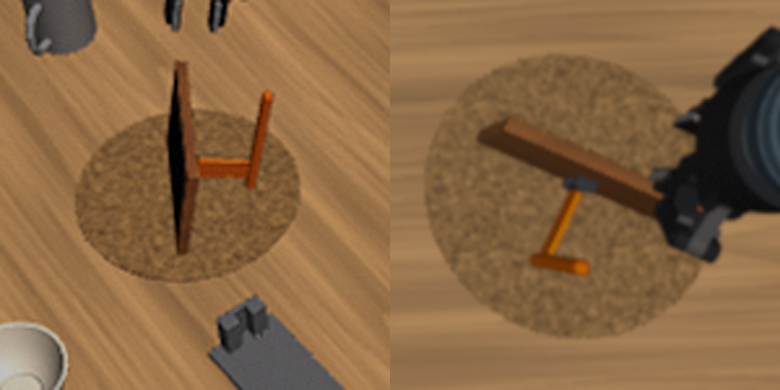

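The board stands alone near the mat's centre. The fit puts its centre about 6 mm off with an 11.5° lean, the kickstand is out, the gripper is clear, and the picture hasn't moved. I'll hand it in.

```bash
python3 -c "
from rig import env
print(env.close_job())"
```

```text
the job is handed in; nothing more can be done
None
```

I swung the kickstand out to about 1.54 rad while the board was still in its rack. I then lifted the board straight out, tilted it 12° back, set it on the cork mat, released it and backed away. The job was handed in at about 13 s on the robot's clock; no verdict was reported.

- **Board position:** the last fit puts the board's centre about 6 mm from the mat's centre (limit 45 mm), leaning about 11.5°. The fit assumed a centre height of 64 mm (limit 72 mm) and overlapped the outlines only moderately. It agrees with where the gripper released the board and with the last pictures.
- **Standing by itself:** the last pictures show the board standing alone with the kickstand out and the gripper well clear. I could not measure its weight on the mat directly; the wrist force was near zero once the gripper let go.
- **Picture:** its outline in the top view moved only 1–4 pixels from the start, within how far the network's outlines vary. I did not work out its position in millimetres; it was never touched.

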